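# Turn over the nest plate of a work-holding fixture

### The job

Change the fixture over from bus bars to fuse links: swing its clamp clear, turn the nest plate end over end so that the fuse pocket faces up, seat it fully down on its two locating pins, then swing the clamp back over the plate to its stop. The pins are unequal, so the plate goes down only one way round. Do not disturb the fuse link, the bus bar or the service plug lying nearby.

Things in the scene. Friction and masses are not known exactly. Their poses are not given: they have to be found in the camera images.
- fixture_seat (a point): Fixture, fixed: grey block 112 (x) x 148 (y) x 22 mm on a dark flange 8 mm thick (x -104 to +74, y +-74 mm). This point: middle of the block's flat top, 30 mm above the work surface; z up, x from the clamp side across the block, y along it. The clamp post, 24 mm thick and 44 mm high, stands at x -80, y -30 mm.
- large_pin (a point): Tip of the larger of two upright steel pins with tapered noses that stand 11.5 mm out of the fixture's top. Pins: 16 mm thick at fixture x +30, y 0 (this one) and 10 mm thick at x -26, y 0 mm. Axes as fixture_seat.
- plate_centre (a point): Centre of the loose aluminium nest plate, 96 (x) x 130 (y) x 14 mm, 0.34 to 0.56 kg. Starts seated on the pins, axes as fixture_seat, centre 7 mm above it. Its +z face (up at the start) has a 24 mm wide, 4 mm deep groove for bus bars along y, open at the ends; its -z face a 34 x 114 mm, 5 mm deep fuse pocket, closed at the ends.
- large_hole (a point): Centre of the plate's 19 mm through hole for the large pin, at plate x +30, y 0; the other, 13 mm, is at x -26, y 0 mm. Turned end over end (about plate x) the plate fits the pins again, z down, its bar then at the fixture's -y end; turned over sideways, or swapped end for end, it does not go down. Axes as plate_centre.
- plate_bar (a point): Middle of the plate's round steel T-bar, at plate y +105 mm: 13 mm thick, 46 mm long (along plate x), on a neck 24 mm wide and 11 mm thick. Its axis lies 40 mm off the plate's end and, seated, 31 mm beyond the fixture's end, with only the work surface 37 mm below. Pinched on its two end faces, the plate can swing about it. Axes as plate_centre.
- clamp_pivot (a point): Point on the vertical axis of the clamp, at the top of its arm, 55 mm above the work surface; axes as fixture_seat.
- clamp_knob (a point): Clamp knob: upright black cylinder 18 mm thick, 42 mm from the pivot axis on the arm; this point is at half its height, 69 mm above the work surface (knob from 55 to 83 mm). The arm is 18 mm wide, its tip 54 mm from the axis, its rubber foot 1.8 mm above the plate.
- clamp (a joint): Angle of the clamp arm, stays where it is left (friction about 0.05 N m). 0 = on its stop, arm along fixture +x over the plate; grows as the arm swings towards fixture -y; 1.57 = other stop, arm along fixture -y, clear of the plate. Starts between 0 and 0.25.
- fuse: Ceramic fuse link with brass feet, 30x110x30 mm, lying on the work surface; origin under its centre. Bystander.
- busbar: Copper bus bar with a bent end, 22x115x23 mm, lying on the work surface; origin under its centre. Bystander.
- plug: Brown service plug with a loop handle, 50x62x70 mm, standing on the work surface; origin under its centre. Bystander.

How it is judged (in metres and radians):
On the way, in this order (a step that is already met when the one before it is completed fails the run):
1. the clamp is swung clear of the plate (1.2 rad or more) (value of joint clamp above 1.2 rad), for 0.1 s.
2. the plate is turned over, at least past 115 degrees from its first attitude (angle between plate_centre's own z axis and vertical above 2 rad), for 0.1 s.
3. the plate is down on both pins, pocket up, before the clamp comes back (still past 0.6 rad) (angle between plate_centre's own z axis and vertical above 3.08 rad and z of plate_centre in the frame of fixture_seat below 0.009 m and horizontal distance between plate_centre and fixture_seat below 0.004 m and value of joint clamp above 0.6 rad), for 0.2 s.
At the end, for the whole second after the job is handed in: Plate flat (0.06 rad) on the fixture, fuse pocket up, both pins in their holes: centre within 4 mm of the seat centre from above, at most 2 mm above seated height, square to the fixture within 0.1 rad; clamp arm back over it, within 0.2 rad of its stop (angle between plate_centre's own z axis and vertical above 3.08 rad and z of plate_centre in the frame of fixture_seat below 0.009 m and horizontal distance between plate_centre and fixture_seat below 0.004 m and angle between the y axis of plate_centre and the y axis of fixture_seat, either way round below 0.1 rad and value of joint clamp below 0.2 rad); the robot touches nothing.
It fails at once if the fuse link is moved more than 25 mm (distance of fuse from where it was at the start of the episode above 0.025 m).
It fails at once if the bus bar is moved more than 25 mm (distance of busbar from where it was at the start of the episode above 0.025 m).
It fails at once if the service plug is moved more than 25 mm (distance of plug from where it was at the start of the episode above 0.025 m).
It also fails if it takes over 72 s, if anything falls off the work surface, if the arm or the gripper's body presses on something with over 40 N, if the wrist force passes 120 N, or if a joint passes its speed limit or range.

### The arm

A 6-joint arm with a two-finger parallel gripper is mounted at the origin on the work surface; the furniture and walls round the work are solid. World frame = base frame: x ahead of the robot, y to its left, z up, the work surface at z = 0. Lengths are in mm, angles in rad, forces in N, time in s.
With the tool pointing down it reaches from about 400 to 925 mm from the base axis. Payload 12.5 kg.
Tool frame: the origin (TCP) lies on the centre line of the jaws, within the pads' length; the fingertips stand 8 mm ahead of it and the grasp point (between the pads) lies 11 mm behind it; z points along the fingers, y is the line along which they close (so a half turn about z gives the same grasp; the last joint's range is limited). The gripper opens to 95 mm and grips with 3 to 60 N. Pads are 20 mm wide; open, the fingers measure 119 mm over their backs; the gripper's body (75 mm by 180 mm) begins 59 mm behind the grasp point.
Start: joints at [1.004, 0.491, 1.559, -0, 1.092, -0.106], TCP at [277.902, 559.836, 222.661] pointing down, gripper open.
Joint ranges: [-3.1, 3.1], [-0.84, 2.19], [0.05, 2.79], [-1.13, 4.28], [0.06, 2.93], [-2.69, 2.69]. Speed limits (rad/s): [2.22, 2.22, 2.79, 3.14, 3.14, 3.14].

### API

Orientations are given as a unit quaternion [x, y, z, w].
In Python, from cell import arm gives the robot as it stands.
- The arm moves only by the tool move_arm, never from a script. Its argument "steps" is a list of rows, each an object with "delta_pos": the shift along the tool's x, y, z scaled (see below), a list of three; "rot": the turn, a rotation vector about the tool's x, y, z scaled (see below), a list of three. A call has 1 to 10 rows; each row is the pose to reach, as a shift and turn from the pose commanded when the call began, along the tool's axes at that moment, turning the shorter way round; what a row does not reach only later rows make up. The controller multiplies each number of a shift by 0.8 m and each number of a turn by 180 degrees. A row lasts 1/8 s, in which the tool goes at most 62.5 mm and 10.7 degrees, less where a joint would pass 70% of its speed; a pose out of reach is approached as far as the arm can. A call with a number of a shift or a turn outside -1 to 1 is refused whole. A call with a gripper value outside its range is refused whole. "gripper" is the opening, from -1 (shut) to 1 (fully open), set as the call begins (left out, the last holds). The fingers move at their own pace and stop on an object; "newtons" is the grip in N (left out, the last holds). Time passes only in rows, so rows that repeat a pose let the fingers close. It gives the time, the measured TCP pose, the force, the opening and the grip force at its end, in the units of the state.
- arm.sense(): the state, without advancing time (a new reading comes with each control period).
- arm.get_image(name): name is "scene" or "top"; returns (picture, depth): 420x560x3 uint8, red, green, blue; 420x560 float32, mm along the optical axis (not along the pixel's ray), 0 where there is no reading.
- arm.camera_info(name): a dict with "fx", "fy", "cx", "cy" (pixels), "k1" (the pictures are not rectified: a ray, as slopes to the right and down, at radius r is drawn at 1 + k1 r^2 times it, then the intrinsics apply), "world_from_camera" (4x4, takes a point from camera to world coordinates). Camera axes: x right, y up, looking along -z (the intrinsics and any distortion apply to the point x, -y, -z); pixel columns grow to the right and rows downward; lengths in mm; the calibration is good to about 2 mm. A picture is of the moment at which its call begins. camera_info takes no time and is no camera call.
- arm.sign_off(): hands the job in; it is judged then, once.
Trained networks look in the newest picture that a camera, given by its name, has taken for a name from the list of things; names that differ only in an ending like _2 or _b are one class to them, and where a whole thing is asked for, a point or a joint stands for the part that bears it (a point fixed in the world has none). Each returns a list of dicts, best first, with "conf" (0 to 1); they miss things now and then, are a little off and sometimes report something else, mostly with a low value. They report only what shows in the picture. A call takes as long as a camera call.
- arm.look_for(camera, query): "xyz" ([x, y, z] in mm, in the coordinates of the camera as it stood for that picture, good to about 4 mm: the middle of the surface that is visible of it).
- arm.masks_of(camera, query): "region" (420x560 bool, what is visible of it).
The state is a dict: "time": time; "joint_pos": joint angles; "qd": joint speeds; "joint_torque": joint torques, N m; "ee_pos": TCP position; "tcp_rot": TCP orientation; "ft_force": force on the tool from outside, world axes, zero at the start; "ft_torque": the same for the moment, N m; "finger_gap": opening from 0.0 (shut) to 1.0 (fully open); "gripper_force": force on a finger pad.
Only numpy, scipy, OpenCV 4.12 (cv2) and the standard library are available. Lean on these libraries where they do the work, as an engineer would, in place of code of your own. Each camera call takes 0.05 s, during which the arm holds its last target. There are 200 camera calls.

## Working session

There is one attempt and no reset: what is moved stays moved. The work goes in short steps, Python scripts to look and compute and a tool call to move; the robot and the scene stay as the last step left them, time stands still between calls to the robot, and variables do not carry over. Pictures are saved under pics/ and viewed, at most 12 in all, crops included, and the job is handed in when it is done.

Besides the shell and the picture viewer there is one more tool, called after "Request:" by a JSON object that holds its "method" and its "body". move_arm: Moves the arm, as the interface text tells. Its arguments: {"type":"object","properties":{"steps":{"type":"array"},"gripper":{"type":"number"},"newtons":{"type":"number"}},"required":["steps"]}

```bash
ls; mkdir -p pics; python3 - <<'E'
from cell import arm
import cv2,numpy as np
print(arm.sense())
for n in("scene","top"):
    p,d=arm.get_image(n); cv2.imwrite(f"pics/{n}0.png",p[...,::-1]); np.save(f"pics/{n}0.npy",d)
    print(n,arm.camera_info(n))
    T=np.array(arm.camera_info(n)["world_from_camera"])
    for q in("fixture_seat","large_pin","plate_centre","large_hole","plate_bar","clamp_pivot","clamp_knob","fuse","busbar","plug"):
        r=arm.look_for(n,q)
        print(q,[((T@np.append(o["xyz"],1))[:3].round(1).tolist(),round(o["conf"],2)) for o in r[:2]])
E
```

```text
pics
{'time': 0.0, 'joint_pos': array([ 1.00438800e+00,  4.91602772e-01,  1.55945548e+00, -4.36098176e-05,
        1.09171482e+00, -1.05609681e-01]), 'qd': array([-0.00272076,  0.00128114, -0.00038387,  0.00032467,  0.00041167,
       -0.00201403]), 'joint_torque': array([-3.39890736e-03, -6.12636065e+01, -2.58174419e+01,  6.91151619e-02,
        4.82896809e-02, -1.18875128e-04]), 'ee_pos': array([277.77843102, 559.60853784, 222.03282671]), 'tcp_rot': array([ 2.28356477e-01,  9.73577409e-01, -5.63581982e-04, -1.76342597e-04]), 'ft_force': array([-0.21108065, -0.47794328, -0.50111319]), 'ft_torque': array([ 0.00273024,  0.01620973, -0.01921724]), 'gripper_force': 0.0, 'finger_gap': 0.9993312530818265}
scene {'fx': 410.28594753642557, 'fy': 410.28594753642557, 'cx': 281.12204195571974, 'cy': 205.11930204419605, 'k1': -0.11051127560081529, 'world_from_camera': array([[ 9.03519312e-01,  3.25643385e-01, -2.78584348e-01,
         1.98456760e+02],
       [-4.28417367e-01,  7.02366780e-01, -5.68453574e-01,
        -6.84134471e+02],
       [ 1.05552451e-02,  6.32959155e-01,  7.74113232e-01,
 
[... 893 characters left out ...]
8044967e-03,
        -7.59869109e+01],
       [-6.07808687e-03,  1.03804697e-01,  9.94579128e-01,
         9.59535696e+02],
       [ 0.00000000e+00,  0.00000000e+00,  0.00000000e+00,
         1.00000000e+00]])}
fixture_seat [([512.9, -44.3, 8.2], 0.7)]
large_pin [([510.3, -42.6, 8.2], 0.77), ([512.3, -71.7, 57.0], 0.69)]
plate_centre [([574.5, -26.7, 43.0], 0.81)]
large_hole [([571.6, -29.6, 39.7], 0.74)]
plate_bar [([569.7, -28.6, 45.5], 0.86), ([453.2, 189.4, 2.8], 0.57)]
clamp_pivot [([534.5, 198.5, 24.2], 0.65), ([511.0, -43.2, 7.2], 0.64)]
clamp_knob [([509.0, -74.9, 57.4], 0.81)]
fuse [([536.8, 199.9, 24.2], 0.84)]
busbar [([451.4, 189.2, 5.5], 0.8)]
plug [([431.4, -329.3, 38.7], 0.9)]
```

View pics/top0.png

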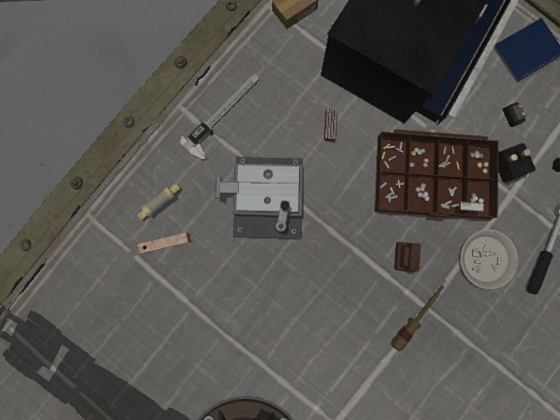

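View pics/scene0.png

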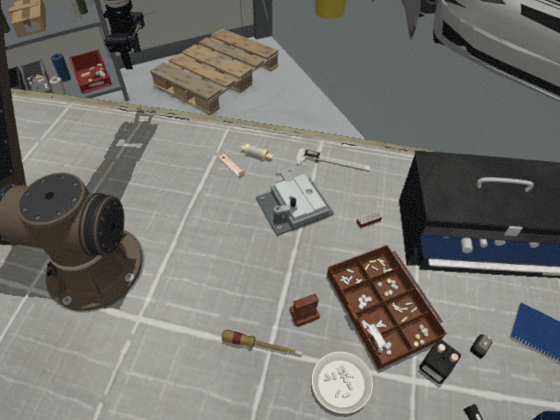

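The top view shows the fixture at about px (267,195). Its T-bar points left (world +y) at (225,187), the clamp is at the lower right with its knob near (285,205), and the plug, fuse and bus bar are clear of it. In the scene view the fixture is at (295,200). Next I measure yaw and centre precisely.

```bash
cat > h.py <<'E'
import numpy as np,cv2
from cell import arm
from scipy.spatial.transform import Rotation as R
def info(n):
    c=arm.camera_info(n); K=np.array([[c["fx"],0,c["cx"]],[0,c["fy"],c["cy"]],[0,0,1]])
    return K,np.array([c["k1"],0,0,0,0]),np.array(c["world_from_camera"])
def cloud(n,d):
    K,D,T=info(n); h,w=d.shape
    uv=np.stack(np.meshgrid(np.arange(w),np.arange(h)),-1).reshape(-1,1,2).astype(np.float64)
    r=cv2.undistortPoints(uv,K,D)[:,0]; z=d.reshape(-1)
    P=np.c_[r[:,0]*z,-r[:,1]*z,-z]
    P=P@T[:3,:3].T+T[:3,3]; P[z==0]=np.nan
    return P.reshape(h,w,3)
E
python3 - <<'E'
from h import *
for n in("top","scene"):
    P=cloud(n,np.load(f"pics/{n}0.npy"))
    roi=(abs(P[...,0]-570)<130)&(abs(P[...,1]+20)<130)
    f=roi&(P[...,2]<4); print(n,"table z",np.nanmedian(P[...,2][f]), np.nanstd(P[...,2][f]))
    m=roi&(P[...,2]>38)&(P[...,2]<48); 
    k=cv2.morphologyEx(m.astype(np.uint8),cv2.MORPH_OPEN,np.ones((9,9)))
    pl=P[(k>0)&m]; print(" plate",len(pl),np.median(pl[:,2]),cv2.minAreaRect(pl[:,:2].astype(np.float32)))
    fl=roi&(P[...,2]>5)&(P[...,2]<48); k=cv2.morphologyEx(fl.astype(np.uint8),cv2.MORPH_OPEN,np.ones((9,9)))
    q=P[(k>0)&fl]; print(" flange",len(q),cv2.minAreaRect(q[:,:2].astype(np.float32)))
    kn=roi&(P[...,2]>72)&(P[...,2]<92); print(" knob",kn.sum(),np.nanmean(P[kn],0))
    ar=roi&(P[...,2]>50)&(P[...,2]<60); print(" arm",ar.sum(),np.nanmean(P[ar],0),cv2.minAreaRect(P[ar][:,:2].astype(np.float32)))
    b=roi&(P[...,2]>30)&(P[...,1]>62); q=P[b]; print(" bar",b.sum(),q.mean(0),q.min(0),q.max(0))
p=cv2.imread("pics/top0.png")[140:250,195:325]; cv2.imwrite("pics/c0.png",cv2.resize(p,None,fx=5,fy=5,interpolation=cv2.INTER_CUBIC))
E
```

```text
top table z -1.3340565976882317 1.7279847288521961
 plate 1237 43.16607093956611 ((570.5231323242188, -38.664588928222656), (128.40115356445312, 95.21145629882812), 89.4594955444336)
 flange 3745 ((572.8516235351562, -21.065277099609375), (125.6589584350586, 184.39041137695312), 1.976265788078308)
 knob 61 [531.80904454 -75.26653169  80.70602475]
 arm 193 [505.45264019 -70.65760349  55.13364544] ((511.50933837890625, -71.02587890625), (19.685352325439453, 62.932594299316406), 81.1185531616211)
 bar 104 [570.89769191  67.14015127  41.47376926] [548.63503318  62.03022981  35.85042149] [593.66276538  73.12188975  46.16675758]
scene table z -1.6738286093118404 1.8735458388652058
 plate 428 42.64563982992178 ((571.6337280273438, -37.128196716308594), (128.83511352539062, 96.89797973632812), 88.45784759521484)
 flange 1742 ((576.933837890625, -35.69944763183594), (156.592529296875, 133.8249969482422), 89.3770523071289)
 knob 38 [531.20346991 -76.13898452  79.09819604]
 arm 121 [508.36371371 -72.06655768  54.52714597] ((512.1199951171875, -72.50749206542969), (22.255781173706055, 64.6131362915039), 76.22047424316406)
 bar 47 [569.68171017  66.52325251  39.68190752] [548.95153675  62.49862115  30.79982993] [594.88682128  76.19482431  43.61764164]
```

View pics/c0.png

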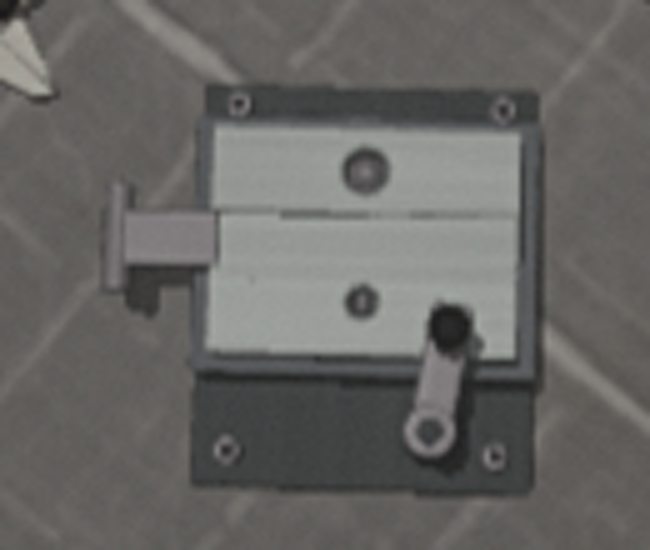

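The crop shows the plate with its holes at about (365,170) and (362,300). The T-bar is on the left at x≈115, and the clamp arm runs from (430,432) to the knob at (450,325), at about 0.15 rad. Next I fit the edges to get the yaw.

```bash
cat > e.py <<'E'
from h import *
def ray(n,uv,z):
    K,D,T=info(n); r=cv2.undistortPoints(np.array(uv,float).reshape(-1,1,2),K,D)[:,0]
    d=np.c_[r[:,0],-r[:,1],-np.ones(len(r))]@T[:3,:3].T
    return (T[:3,3]+d*((z-T[2,3])/d[:,2])[:,None])[:,:2]
def edge(g,kind,a,b,lo,hi,sign,n,z):
    # kind h: for columns a..b find row edge in lo..hi, sign of gradient ; coordinates full-pixel
    img=g if kind=="h" else g.T
    G=cv2.GaussianBlur(img,(3,3),0.7); pts=[]
    for c in range(a,b):
        s=sign*np.gradient(G[lo-2:hi+3,c]); i=1+np.argmax(s[1:-1])
        den=s[i-1]-2*s[i]+s[i+1]; o=0.5*(s[i-1]-s[i+1])/den if den else 0
        r=lo-2+i+np.clip(o,-1,1); pts.append((c,r) if kind=="h" else (r,c))
    w=ray(n,pts,z); k=1 if kind=="h" else 0   # independent var: y for h, x for v
    for _ in range(4):
        f=np.polyfit(w[:,k],w[:,1-k],1); e=abs(w[:,1-k]-np.polyval(f,w[:,k])); w=w[e<=max(.4,2*np.median(e))]
    return f,len(w),np.median(e)
E
python3 - <<'E'
from e import *
g=cv2.cvtColor(cv2.imread("pics/top0.png"),cv2.COLOR_BGR2GRAY).astype(float)
# crop->full: x/5+195, y/5+140
for nm,a in dict(
 plate_xp=("h",239,298,163,167,1,"top",44),
 plate_xm=("h",239,278,209,213,-1,"top",44),
 flange_xp=("h",238,301,156,160,-1,"top",8),
 flange_xm=("h",235,300,235,240,1,"top",8),
 bar_out=("v",178,197,215,218,1,"top",38),
 bar_in=("v",178,182,219,222,-1,"top",38),
 plate_ym=("v",167,210,297,301,-1,"top",44),
 plate_yp=("v",166,180,236,240,1,"top",44),
 blk_ym=("v",166,212,301,304,1,"top",30)).items():
    f,k,e=edge(g,*a); r=570 if a[0]=="v" else -30
    print(nm,"slope %.4f"%f[0],"at ref %.1f"%np.polyval(f,r),k,round(e,2))
print("holes big",ray("top",[[366/5+195,170/5+140]],44),"small",ray("top",[[362/5+195,301/5+140]],44))
print("bar ends",ray("top",[[122/5+195,182/5+140],[115/5+195,290/5+140]],37))
print("knob",ray("top",[[450/5+195,325/5+140]],83),"pivot",ray("top",[[430/5+195,432/5+140]],55))
E
```

```text
plate_xp slope 0.0094 at ref 620.7 52 0.14
plate_xm slope 0.0018 at ref 524.2 39 0.08
flange_xp slope 0.0105 at ref 646.0 56 0.4
flange_xm slope 0.0164 at ref 466.8 49 0.33
bar_out slope -0.0103 at ref 70.1 19 0.07
bar_in slope -0.0248 at ref 64.7 4 0.01
plate_ym slope -0.0128 at ref -102.9 43 0.11
plate_yp slope -0.0094 at ref 26.7 14 0.07
blk_ym slope -0.0008 at ref -115.6 41 0.12
holes big [[601.1978285  -39.74237127]] small [[545.38969325 -39.23520398]]
bar ends [[595.64360542  64.66650469]
 [549.15428134  66.09548814]]
knob [[531.71453878 -76.35260596]] pivot [[490.1880766  -68.86474247]]
```

```bash
cat > p.py <<'E'
from h import *
def Rd(a,t=0):
    a=np.radians(a); M=np.array([[-np.sin(a),np.cos(a),0],[np.cos(a),np.sin(a),0],[0,0,-1]]).T
    ax=np.array([np.cos(a),np.sin(a),0])*np.radians(t)   # tilt about tool-y line (world dir)
    return R.from_rotvec(ax)*R.from_matrix(M)
def plan(W):
    s=arm.sense(); p=s["ee_pos"]; r=R.from_quat(s["tcp_rot"])
    print("now t=%.2f"%s["time"],p.round(1),"gap %.1f"%(95*s["finger_gap"]),"q",s["joint_pos"].round(2))
    for x,y,z,a,*t in W:
        d=r.inv().apply(np.array([x,y,z])-p)/800; q=(r.inv()*Rd(a,*t)).as_rotvec()/np.pi
        print((x,y,z,a,*t),d.round(4).tolist(),q.round(4).tolist())
E
python3 - <<'E'
from p import *
plan([(531.6,-76,150,41),(531.6,-76,67,41)])
E
```

```text
now t=1.10 [277.9 559.8 222.7] gap 94.9 q [ 1.    0.49  1.56 -0.    1.09 -0.11]
(531.6, -76, 150, 41) [-0.6375, -0.5709, 0.0908] [0.0, -0.0, 0.1255]
(531.6, -76, 67, 41) [-0.6375, -0.5709, 0.1945] [0.0, -0.0, 0.1255]
```

Request:
{"method": "move_arm", "body": {"steps": [{"delta_pos":[-0.6375,-0.571,0.0908],"rot":[0,0,0.1255]},{"delta_pos":[-0.6375,-0.571,0.0908],"rot":[0,0,0.1255]},{"delta_pos":[-0.6375,-0.571,0.0908],"rot":[0,0,0.1255]},{"delta_pos":[-0.6375,-0.571,0.0908],"rot":[0,0,0.1255]},{"delta_pos":[-0.6375,-0.571,0.0908],"rot":[0,0,0.1255]},{"delta_pos":[-0.6375,-0.571,0.0908],"rot":[0,0,0.1255]},{"delta_pos":[-0.6375,-0.571,0.0908],"rot":[0,0,0.1255]},{"delta_pos":[-0.6375,-0.571,0.0908],"rot":[0,0,0.1255]},{"delta_pos":[-0.6375,-0.571,0.0908],"rot":[0,0,0.1255]},{"delta_pos":[-0.6375,-0.571,0.0908],"rot":[0,0,0.1255]}], "gripper": -0.24}}

```text
time: 2.35
ee_pos: [508.8, -19.5, 156.7]
tcp_rot: [0.415, 0.91, 0.0, 0.0]
ft_force: [0.9, 1.0, 0.1]
finger_gap: 0.379
gripper_force: 0.0
```

```bash
python3 - <<'E'
from p import *
plan([(531.6,-76,150,41),(531.6,-76,67,41)])
E
```

```text
now t=2.35 [508.8 -19.5 156.7] gap 36.0 q [-0.17  0.41  1.91  0.    0.81 -0.88]
(531.6, -76, 150, 41) [-0.0719, -0.0248, 0.0084] [0.0002, 0.0001, -0.0]
(531.6, -76, 67, 41) [-0.0719, -0.0249, 0.1121] [0.0002, 0.0001, -0.0]
```

Request:
{"method": "move_arm", "body": {"steps": [{"delta_pos":[-0.072,-0.025,0.0084],"rot":[0,0,0]},{"delta_pos":[-0.072,-0.025,0.0084],"rot":[0,0,0]},{"delta_pos":[-0.072,-0.025,0.06],"rot":[0,0,0]},{"delta_pos":[-0.072,-0.025,0.112],"rot":[0,0,0]},{"delta_pos":[-0.072,-0.025,0.112],"rot":[0,0,0]}]}}

```text
time: 2.98
ee_pos: [529.6, -73.0, 65.4]
tcp_rot: [0.414, 0.91, -0.0, -0.002]
ft_force: [0.8, 0.9, 0.4]
finger_gap: 0.382
gripper_force: 0.0
```

```bash
python3 - <<'E'
from p import *
p,d=arm.get_image("top"); cv2.imwrite("pics/t1.png",p[...,::-1])
cv2.imwrite("pics/c1.png",cv2.resize(p[130:260,200:370,::-1],None,fx=4,fy=4))
piv=np.array([491,-68.])
plan([(*(piv+42*np.array([np.cos(f),-np.sin(f)])),67,41) for f in (.165,.4,.6,.8,1.,1.2,1.4,1.53)])
E
```

```text
now t=3.02 [530.5 -73.2  67. ] gap 36.4 q [-0.26  0.58  1.92  0.    0.64 -0.98]
(np.float64(532.4295709245466), np.float64(-74.8985979016002), 67, 41) [-0.0032, 0.0005, 0.0] [-0.0003, -0.0006, 0.0002]
(np.float64(529.6845617481212), np.float64(-84.35557037696333), 67, 41) [-0.0098, -0.0098, 0.0] [-0.0003, -0.0006, 0.0002]
(np.float64(525.6640958262064), np.float64(-91.71498388259148), 67, 41) [-0.0135, -0.0197, 0.0] [-0.0003, -0.0006, 0.0002]
(np.float64(520.2616817925809), np.float64(-98.12895581777995), 67, 41) [-0.0151, -0.03, 0.0001] [-0.0003, -0.0006, 0.0002]
(np.float64(513.6926968464619), np.float64(-103.34178136193165), 67, 41) [-0.0146, -0.0405, 0.0001] [-0.0003, -0.0006, 0.0002]
(np.float64(506.2190256880203), np.float64(-107.1456416106235), 67, 41) [-0.0121, -0.0507, 0.0001] [-0.0003, -0.0006, 0.0002]
(np.float64(498.1386200018101), np.float64(-109.38888865951532), 67, 41) [-0.0075, -0.0601, 0.0001] [-0.0003, -0.0006, 0.0002]
(np.float64(492.7129704721468), np.float64(-109.96505370140198), 67, 41) [-0.0036, -0.0657, 0.0001] [-0.0003, -0.0006, 0.0002]
```

View pics/c1.png

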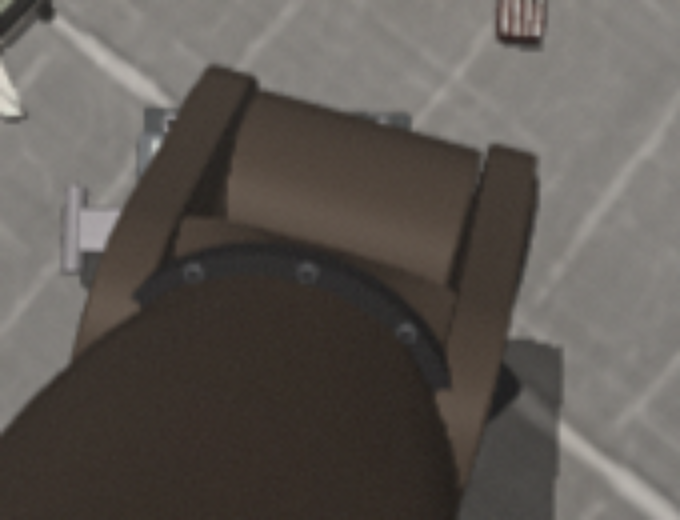

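The top view is blocked by the arm, and the clamp is hidden under the wrist. I'll close loosely round the knob and let the arm settle.

Request:
{"method": "move_arm", "body": {"steps": [{"delta_pos":[0,0,0],"rot":[0,0,0]},{"delta_pos":[0,0,0],"rot":[0,0,0]},{"delta_pos":[0,0,0],"rot":[0,0,0]}], "gripper": -0.52, "newtons": 5}}

```text
time: 3.4
ee_pos: [531.2, -74.0, 68.0]
tcp_rot: [0.415, 0.91, 0.0, 0.001]
ft_force: [0.8, 0.2, 0.3]
finger_gap: 0.244
gripper_force: 0.0
```

```bash
python3 - <<'E'
from p import *
piv=np.array([490.8,-68.3])
print(arm.sense()["ft_force"],arm.sense()["gripper_force"])
plan([(*(piv+42*np.array([np.cos(f),-np.sin(f)])).round(1),67,41) for f in (.165,.4,.6,.8,1.,1.2,1.4,1.53)])
E
```

```text
[0.78067046 0.23341472 0.28695422] 0.00731646798442398
now t=3.40 [531.2 -74.   68. ] gap 23.2 q [-0.26  0.58  1.92  0.    0.64 -0.98]
(np.float64(532.2), np.float64(-75.2), 67, 41) [-0.0019, -0.0, 0.0012] [0.0003, 0.0004, 0.0001]
(np.float64(529.5), np.float64(-84.7), 67, 41) [-0.0087, -0.0104, 0.0012] [0.0003, 0.0004, 0.0001]
(np.float64(525.5), np.float64(-92.0), 67, 41) [-0.0123, -0.0201, 0.0012] [0.0003, 0.0004, 0.0001]
(np.float64(520.1), np.float64(-98.4), 67, 41) [-0.0139, -0.0305, 0.0012] [0.0003, 0.0004, 0.0001]
(np.float64(513.5), np.float64(-103.6), 67, 41) [-0.0134, -0.041, 0.0012] [0.0003, 0.0004, 0.0001]
(np.float64(506.0), np.float64(-107.4), 67, 41) [-0.0108, -0.0512, 0.0012] [0.0003, 0.0004, 0.0001]
(np.float64(497.9), np.float64(-109.7), 67, 41) [-0.0063, -0.0607, 0.0012] [0.0003, 0.0004, 0.0001]
(np.float64(492.5), np.float64(-110.3), 67, 41) [-0.0025, -0.0663, 0.0012] [0.0003, 0.0004, 0.0001]
```

Request:
{"method": "move_arm", "body": {"steps": [{"delta_pos":[-0.0087,-0.0104,0.0],"rot":[0,0,0]},{"delta_pos":[-0.0123,-0.02,0.0],"rot":[0,0,0]},{"delta_pos":[-0.0139,-0.0305,0.0],"rot":[0,0,0]},{"delta_pos":[-0.0134,-0.041,0.0],"rot":[0,0,0]},{"delta_pos":[-0.0108,-0.0512,0.0],"rot":[0,0,0]},{"delta_pos":[-0.0063,-0.0607,0.0],"rot":[0,0,0]},{"delta_pos":[-0.0025,-0.0663,0.0],"rot":[0,0,0]},{"delta_pos":[-0.0025,-0.0663,0.0],"rot":[0,0,0]}]}}

```text
time: 4.4
ee_pos: [491.5, -110.2, 67.1]
tcp_rot: [0.415, 0.91, -0.0, -0.001]
ft_force: [-0.4, 0.3, -0.0]
finger_gap: 0.238
gripper_force: 0.0
```

```bash
python3 - <<'E'
from p import *
p,d=arm.get_image("scene"); cv2.imwrite("pics/s2.png",cv2.resize(p[150:250,220:370,::-1],None,fx=4,fy=4,interpolation=cv2.INTER_CUBIC))
plan([(500,-110,150,41),(573,66,150,-0.6),(573,66,50,-0.6)])
E
```

```text
now t=4.45 [ 491.8 -110.2   67. ] gap 22.7 q [-0.35  0.55  2.    0.    0.59 -1.07]
(500, -110, 150, 41) [-0.0065, 0.0079, -0.1037] [-0.0001, -0.0003, 0.0]
(573, 66, 150, -0.6) [0.0996, 0.2211, -0.1037] [-0.0002, -0.0002, 0.2312]
(573, 66, 50, -0.6) [0.0995, 0.2211, 0.0213] [-0.0002, -0.0002, 0.2312]
```

View pics/s2.png

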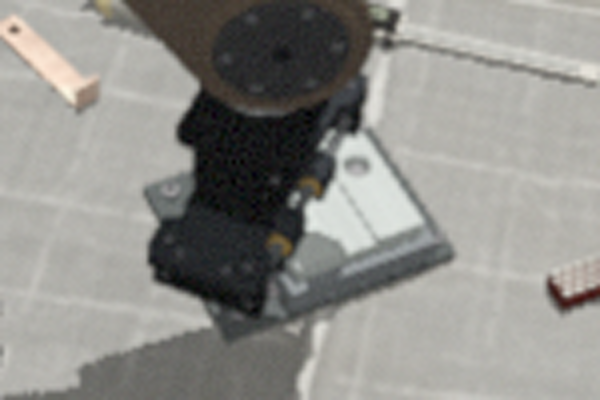

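The scene crop shows the clamp arm now lying along the fixture's near edge, off the plate. The gripper is still over the knob, so I raise it and move to the bar.

Request:
{"method": "move_arm", "body": {"steps": [{"delta_pos":[0,0,-0.075],"rot":[0,0,0]},{"delta_pos":[0,0,-0.104],"rot":[0,0,0]},{"delta_pos":[0.1,0.221,-0.104],"rot":[0,0,0.231]},{"delta_pos":[0.1,0.221,-0.104],"rot":[0,0,0.231]},{"delta_pos":[0.1,0.221,-0.104],"rot":[0,0,0.231]},{"delta_pos":[0.1,0.221,-0.104],"rot":[0,0,0.231]},{"delta_pos":[0.1,0.221,-0.104],"rot":[0,0,0.231]},{"delta_pos":[0.1,0.221,-0.104],"rot":[0,0,0.231]}]}}

```text
time: 5.45
ee_pos: [572.6, 65.5, 150.1]
tcp_rot: [0.71, 0.705, -0.0, -0.0]
ft_force: [-0.6, 0.6, 0.3]
finger_gap: 0.243
gripper_force: 0.0
```

Request:
{"method": "move_arm", "body": {"steps": [{"delta_pos":[0,0,0],"rot":[0,0,0]},{"delta_pos":[0,0,0],"rot":[0,0,0]},{"delta_pos":[0,0,0],"rot":[0,0,0]}], "gripper": 0.6}}

```text
time: 5.82
ee_pos: [573.1, 65.6, 150.4]
tcp_rot: [0.711, 0.704, 0.0, 0.0]
ft_force: [1.0, 0.4, -0.3]
finger_gap: 0.498
gripper_force: 0.0
```

```bash
python3 - <<'E'
from p import *
K,D,T=info("top")
for n in("top","scene"):
    p,d=arm.get_image(n); cv2.imwrite(f"pics/{n}3.png",p[...,::-1]); np.save(f"pics/{n}3.npy",d)
    P=cloud(n,d); roi=(abs(P[...,0]-500)<90)&(P[...,1]<-40)&(P[...,1]>-150)
    for nm,lo,hi in(("knob",76,90),("arm",50,60)):
        k=roi&(P[...,2]>lo)&(P[...,2]<hi); print(n,nm,k.sum(),np.nanmean(P[k],0) if k.sum() else "")
plan([(573,66,150,-0.6),(573,66,26,-0.6)])
E
```

```text
top knob 60 [ 490.28668446 -109.90263728   81.13485721]
top arm 196 [490.13943268 -84.12979998  55.19546155]
scene knob 36 [ 490.5725101  -110.36286805   80.40500335]
scene arm 107 [489.38222744 -86.84796919  54.62088656]
now t=5.92 [573.1  65.8 150.3] gap 55.4 q [-0.    0.51  1.76  0.    0.88  0.01]
(573, 66, 150, -0.6) [0.0003, -0.0001, 0.0004] [0.0, -0.0, 0.0001]
(573, 66, 26, -0.6) [0.0002, -0.0001, 0.1554] [0.0, -0.0, 0.0001]
```

Request:
{"method": "move_arm", "body": {"steps": [{"delta_pos":[0,0,0],"rot":[0,0,0]},{"delta_pos":[0,0,0.03],"rot":[0,0,0]},{"delta_pos":[0,0,0.07],"rot":[0,0,0]},{"delta_pos":[0,0,0.11],"rot":[0,0,0]},{"delta_pos":[0,0,0.14],"rot":[0,0,0]},{"delta_pos":[0,0,0.155],"rot":[0,0,0]},{"delta_pos":[0,0,0.155],"rot":[0,0,0]},{"delta_pos":[0,0,0.155],"rot":[0,0,0]}]}}

```text
time: 6.92
ee_pos: [573.6, 66.1, 27.2]
tcp_rot: [0.711, 0.704, 0.0, 0.0]
ft_force: [0.4, 0.0, 0.5]
finger_gap: 0.802
gripper_force: 0.0
```

```bash
python3 - <<'E'
from p import *
p,d=arm.get_image("scene"); cv2.imwrite("pics/s4.png",cv2.resize(p[140:240,230:380,::-1],None,fx=4,fy=4,interpolation=cv2.INTER_CUBIC))
print(arm.sense()["ft_force"]); plan([(573,66,26,-0.6)])
E
```

```text
[ 0.78844112  0.58787567 -0.34418696]
now t=6.97 [573.6  66.1  27.2] gap 76.2 q [0.   0.68 1.84 0.   0.61 0.01]
(573, 66, 26, -0.6) [-0.0001, -0.0007, 0.0015] [0.0005, -0.0, 0.0002]
```

View pics/s4.png

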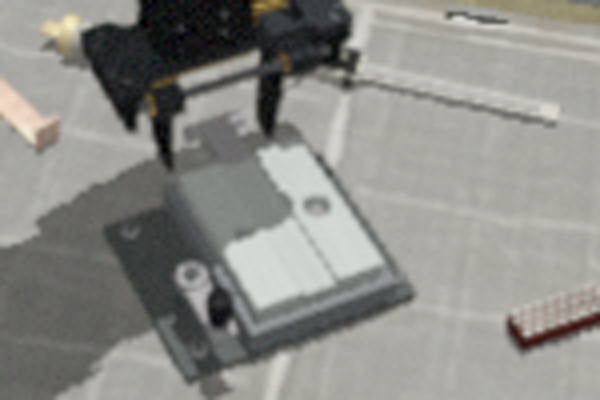

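The crop shows the fingers straddling the T-bar at about (165,160) and (268,130), and the clamp swung clear at (215,300). Closing now.

Request:
{"method": "move_arm", "body": {"steps": [{"delta_pos":[0,0,0],"rot":[0,0,0]},{"delta_pos":[0,0,0],"rot":[0,0,0]},{"delta_pos":[0,0,0],"rot":[0,0,0]},{"delta_pos":[0,0,0],"rot":[0,0,0]},{"delta_pos":[0,0,0],"rot":[0,0,0]}], "gripper": -1, "newtons": 25}}

```text
time: 7.6
ee_pos: [573.2, 66.1, 26.4]
tcp_rot: [0.711, 0.704, 0.0, 0.0]
ft_force: [0.4, -0.5, 0.9]
finger_gap: 0.485
gripper_force: 25.0
```

```bash
python3 - <<'E'
from p import *
L=[]
for _ in range(6): arm.get_image("top"); L.append(arm.sense()["ee_pos"])
print(np.mean(L,0),np.std(L,0)); s=arm.sense(); print(s["ft_force"],s["ft_torque"],s["gripper_force"])
f=np.radians(-.6); u=np.array([-np.sin(f),np.cos(f)])
plan([]); b=s["ee_pos"]
for t in (5,10,15,20,30,40,50,60,70,80):
    t=np.radians(t); y=170*np.cos(t)-7*np.sin(t)-170; z=170*np.sin(t)+7*np.cos(t)-7
    print((y/800).round(4),(-z/800).round(4))
E
```

```text
[573.2016928   66.0698549   26.39727017] [0.02080368 0.01793588 0.01009824]
[0.62277007 0.49861612 2.48600325] [-0.02183199  0.07943852  0.05571558] 25.00044286251068
now t=7.90 [573.2  66.1  26.4] gap 45.4 q [0.   0.69 1.84 0.   0.61 0.01]
-0.0016 -0.0185
-0.0047 -0.0368
-0.0095 -0.0547
-0.0158 -0.0722
-0.0328 -0.1051
-0.0553 -0.1345
-0.0826 -0.1597
-0.1138 -0.1797
-0.148 -0.1939
-0.1842 -0.202
```

Request:
{"method": "move_arm", "body": {"steps": [{"delta_pos":[-0.0004,0,-0.0095],"rot":[0,0,0]},{"delta_pos":[-0.0016,0,-0.0185],"rot":[0,0,0]},{"delta_pos":[-0.003,0,-0.028],"rot":[0,0,0]},{"delta_pos":[-0.0047,0,-0.0368],"rot":[0,0,0]},{"delta_pos":[-0.0095,0,-0.0547],"rot":[0,0,0]},{"delta_pos":[-0.0158,0,-0.0722],"rot":[0,0,0]},{"delta_pos":[-0.024,0,-0.089],"rot":[0,0,0]},{"delta_pos":[-0.0328,0,-0.105],"rot":[0,0,0]},{"delta_pos":[-0.044,0,-0.12],"rot":[0,0,0]},{"delta_pos":[-0.0553,0,-0.1345],"rot":[0,0,0]}]}}

```text
time: 9.15
ee_pos: [572.6, 21.1, 134.7]
tcp_rot: [0.711, 0.704, 0.0, 0.0]
ft_force: [0.9, -0.6, -4.0]
finger_gap: 0.479
gripper_force: 25.0
```

```bash
python3 - <<'E'
from p import *
p,d=arm.get_image("scene"); cv2.imwrite("pics/s5.png",cv2.resize(p[100:240,210:380,::-1],None,fx=4,fy=4,interpolation=cv2.INTER_CUBIC))
s=arm.sense();print(s["ft_force"],s["ft_torque"],s["gripper_force"]); plan([])
E
```

```text
[-0.6404651  -0.79336732 -2.21057151] [ 0.01145164  0.18910603 -0.09883054] 24.999377131462097
now t=9.20 [573.1  20.2 135.9] gap 45.1 q [-0.08  0.52  1.78 -0.    0.84 -0.07]
```

View pics/s5.png

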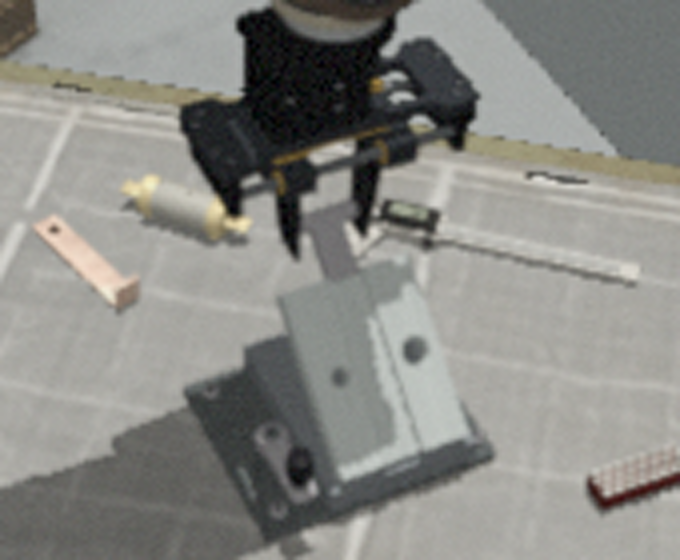

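The crop shows the plate standing at about 40°, resting on its far edge and held at the T-bar near (330,225), with the clamp clear at (295,460). I carry on along the arc and then lift.

Request:
{"method": "move_arm", "body": {"steps": [{"delta_pos":[-0.013,0,-0.0135],"rot":[0,0,0]},{"delta_pos":[-0.027,0,-0.0252],"rot":[0,0,0]},{"delta_pos":[-0.042,0,-0.036],"rot":[0,0,0]},{"delta_pos":[-0.0585,0,-0.0452],"rot":[0,0,0]},{"delta_pos":[-0.075,0,-0.053],"rot":[0,0,0]},{"delta_pos":[-0.0927,0,-0.0594],"rot":[0,0,0]},{"delta_pos":[-0.111,0,-0.064],"rot":[0,0,0]},{"delta_pos":[-0.129,0,-0.0675],"rot":[0,0,0]},{"delta_pos":[-0.129,0,-0.095],"rot":[0,0,0]},{"delta_pos":[-0.129,0,-0.12],"rot":[0,0,0]}]}}

```text
time: 10.45
ee_pos: [570.9, -82.3, 229.4]
tcp_rot: [0.711, 0.703, -0.001, -0.001]
ft_force: [0.3, -0.1, -5.8]
finger_gap: 0.481
gripper_force: 25.0
```

```bash
cat > tilt.py <<'E'
from h import *
s=None
for _ in range(3): p,d=arm.get_image("scene")
s=arm.sense(); print("t",s["time"],s["ee_pos"].round(2),s["ft_force"].round(1),s["gripper_force"],R.from_quat(s["tcp_rot"]).as_matrix().round(3).tolist())
cv2.imwrite("pics/last.png",cv2.resize(p[100:240,210:380,::-1],None,fx=4,fy=4,interpolation=cv2.INTER_CUBIC))
P=cloud("scene",d); b=s["ee_pos"]-11*R.from_quat(s["tcp_rot"]).as_matrix()[:,2]; print("bar",b.round(1))
Q=P[np.isfinite(P[...,0])]; v=Q-b
k=(abs(v[:,0])<45)&(np.hypot(v[:,1],v[:,2])>60)&(np.hypot(v[:,1],v[:,2])<160)&(Q[:,2]>48)
v=v[k]; print(len(v)); 
if len(v)>30:
    # angle of in-plane direction from bar, in yz: 0=+y, -90=down
    m=np.median(v,0); c=v-v.mean(0); w=np.linalg.svd(c[:,1:],full_matrices=False)[2][0]; w=w*np.sign(w@m[1:])
    print("mean",m.round(1),"plate dir deg",np.degrees(np.arctan2(w[1],w[0])).round(1), np.degrees(np.arctan2(m[2],m[1])).round(1))
E
python3 tilt.py
```

```text
t 10.6 [571.42 -81.98 229.65] [-0.6  0.3 -5.8] 24.99689429998398 [[0.01, 1.0, -0.0], [1.0, -0.01, -0.0], [-0.0, -0.0, -1.0]]
bar [571.4 -82.  240.6]
1981
mean [ -3.6 -22.2  65.5] plate dir deg 90.0 108.8
```

Request:
{"method": "move_arm", "body": {"steps": [{"delta_pos":[0,0,0],"rot":[0,0,0]},{"delta_pos":[0,0,0],"rot":[0,0,0]},{"delta_pos":[0.01,0,0],"rot":[0,0.04,0]},{"delta_pos":[0.02,0,0],"rot":[0,0.08,0]},{"delta_pos":[0.03,0,-0.001],"rot":[0,0.12,0]},{"delta_pos":[0.04,0,-0.002],"rot":[0,0.16,0]},{"delta_pos":[0.044,0,-0.0025],"rot":[0,0.194,0]},{"delta_pos":[0.044,0,-0.0025],"rot":[0,0.194,0]}], "newtons": 60}}

```text
time: 11.6
ee_pos: [571.8, -47.3, 230.5]
tcp_rot: [0.679, 0.671, 0.212, -0.211]
ft_force: [-0.2, -0.8, -5.7]
finger_gap: 0.473
gripper_force: 60.0
```

```bash
sed -i 's/&(Q\[:,2\]>48)/\&(Q[:,2]>48)\&(v[:,2]<-25)/' tilt.py; python3 tilt.py
```

```text
t 11.75 [572.04 -46.22 231.81] [-0.2  0.6 -5.5] 60.00202775001526 [[0.008, 1.0, 0.006], [0.821, -0.01, 0.57], [0.57, 0.0, -0.821]]
bar [572.  -52.5 240.8]
383
mean [   1.4   41.  -105.1] plate dir deg -68.7 -68.7
```

View pics/last.png

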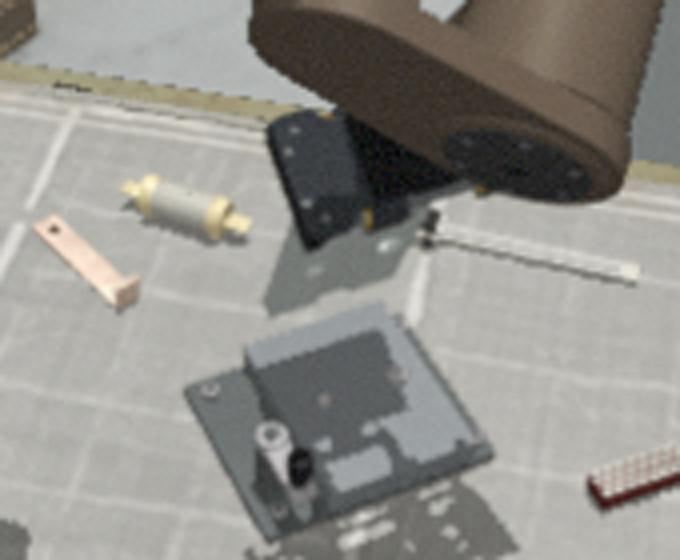

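The crop shows the plate held under the gripper, leaning towards +y at about 69° from horizontal by the depth fit. Both pins stand free at (325,400) and (395,375). I plan the lay-down arc.

```bash
cat > arc.py <<'E'
from p import *
def way(th,t,dy=0,dz=0):
    th=np.radians(th); t_=np.radians(t)
    y=-38.95+65-170*np.cos(th)+7*np.sin(th)+dy; z=.4+30+170*np.sin(th)+7*np.cos(th)+dz
    x=573.2+.0105*(y-66.07)
    return (x,y+11*np.sin(t_),z-11*np.cos(t_),-0.6,t)
E
python3 - <<'E'
from arc import *
plan([way(69,35,dz=2)])
E
```

```text
now t=11.75 [572.  -46.2 231.8] gap 45.1 q [-0.44  0.5   1.66  0.57  1.31 -0.67]
(np.float64(572.2087213714092), np.float64(-22.028147637359147), np.float64(184.60657566416248), -0.6, 35) [-0.0088, -0.0001, 0.0657] [-0.0001, 0.0013, 0.0002]
```

Request:
{"method": "move_arm", "body": {"steps": [{"delta_pos":[-0.002,0,0.015],"rot":[0,0,0]},{"delta_pos":[-0.004,0,0.032],"rot":[0,0,0]},{"delta_pos":[-0.0066,0,0.05],"rot":[0,0,0]},{"delta_pos":[-0.0088,0,0.0657],"rot":[0,0,0]},{"delta_pos":[-0.0088,0,0.0657],"rot":[0,0,0]},{"delta_pos":[-0.0088,0,0.0657],"rot":[0,0,0]}]}}

```text
time: 12.5
ee_pos: [572.4, -22.0, 184.9]
tcp_rot: [0.678, 0.671, 0.213, -0.211]
ft_force: [-0.8, -0.2, -5.4]
finger_gap: 0.474
gripper_force: 60.0
```

```bash
python3 tilt.py; python3 - <<'E'
from arc import *
plan([way(a,b) for a,b in((69,35),(64,35),(59,32),(54,29),(49,26),(44,22),(39,18),(34,14),(29,10),(24,6))])
E
```

```text
t 12.65 [572.4  -22.14 185.13] [ 0.2 -0.3 -6. ] 60.00252664089203 [[0.008, 1.0, 0.006], [0.82, -0.01, 0.572], [0.572, 0.001, -0.82]]
bar [572.3 -28.4 194.1]
299
mean [   2.4   41.9 -107.7] plate dir deg -68.3 -68.8
now t=12.65 [572.4 -22.1 185.1] gap 45.1 q [-0.41  0.55  1.72  0.6   1.21 -0.71]
(np.float64(572.2087213714092), np.float64(-22.028147637359147), np.float64(182.60657566416248), -0.6, 35) [-0.0017, -0.0002, 0.0027] [0.0002, 0.0005, 0.0002]
(np.float64(572.0633588653845), np.float64(-35.872195830187486), np.float64(177.25291341120302), -0.6, 35) [-0.0197, -0.0002, -0.0018] [0.0002, 0.0005, 0.0002]
(np.float64(571.9234488328872), np.float64(-49.67718972322917), np.float64(170.3951785860088), -0.6, 32) [-0.0388, -0.0003, -0.0046] [0.0002, -0.0162, 0.0002]
(np.float64(571.7900560737445), np.float64(-62.877468106386104), np.float64(162.42656903125504), -0.6, 29) [-0.058, -0.0003, -0.0059] [0.0002, -0.0328, 0.0002]
(np.float64(571.6641957873984), np.float64(-75.37498525214698), np.float64(153.40630733151397), -0.6, 26) [-0.0773, -0.0003, -0.0056] [0.0002, -0.0495, 0.0002]
(np.float64(571.5468258466243), np.float64(-87.25448493678269), np.float64(143.32827918016542), -0.6, 22) [-0.0967, -0.0003, -0.0037] [0.0002, -0.0717, 0.0002]
(np.float64(571.4388395075415), np.float64(-98.2603837722118), np.float64(132.36286652942445), -0.6, 18) [-0.1158, -0.0003, -0.0004] [0.0002, -0.0939, 0.0002]
(np.float64(571.3410586113944), np.float64(-108.31089615846551), np.float64(120.59280360887631), -0.6, 14) [-0.1345, -0.0003, 0.0045] [0.0002, -0.1162, 0.0002]
(np.float64(571.2542273298443), np.float64(-117.33155291763669), np.float64(108.10708810871877), -0.6, 10) [-0.1527, -0.0003, 0.0109] [0.0002, -0.1384, 0.0002]
(np.float64(571.179006501374), np.float64(-125.25575820176738), np.float64(95.00030667733323), -0.6, 6) [-0.1702, -0.0003, 0.0186] [0.0002, -0.1606, 0.0002]
```

Request:
{"method": "move_arm", "body": {"steps": [{"delta_pos":[-0.0017,0,0.0027],"rot":[0,0,0]},{"delta_pos":[-0.0197,0,-0.0018],"rot":[0,0,0]},{"delta_pos":[-0.0388,0,-0.0046],"rot":[0,-0.0165,0]},{"delta_pos":[-0.058,0,-0.0059],"rot":[0,-0.033,0]},{"delta_pos":[-0.0773,0,-0.0056],"rot":[0,-0.0497,0]},{"delta_pos":[-0.0967,0,-0.0037],"rot":[0,-0.072,0]},{"delta_pos":[-0.1158,0,-0.0004],"rot":[0,-0.094,0]},{"delta_pos":[-0.1345,0,0.0045],"rot":[0,-0.1163,0]},{"delta_pos":[-0.1527,0,0.0109],"rot":[0,-0.1385,0]},{"delta_pos":[-0.1702,0,0.0186],"rot":[0,-0.1608,0]}], "newtons": 15}}

```text
time: 13.9
ee_pos: [571.9, -126.1, 95.2]
tcp_rot: [0.71, 0.702, 0.037, -0.035]
ft_force: [-1.4, -3.9, -1.0]
finger_gap: 0.485
gripper_force: 15.0
```

```bash
python3 tilt.py; python3 - <<'E'
from arc import *
plan([way(a,b) for a,b in((24,6),(20,3),(16,0),(13,0),(10,0),(8,0),(6,0),(4,0),(2,0),(0,0))])
E
```

```text
t 14.05 [ 571.43 -124.77   94.91] [ 0.7 -1.1 -1.3] 14.999953955411911 [[0.01, 1.0, 0.001], [0.994, -0.01, 0.105], [0.105, 0.0, -0.994]]
bar [ 571.4 -125.9  105.9]
19
now t=14.05 [ 571.4 -124.8   94.9] gap 45.5 q [-0.37  0.6   1.77  0.14  0.82 -0.46]
(np.float64(571.179006501374), np.float64(-125.25575820176738), np.float64(95.00030667733323), -0.6, 6) [-0.0006, -0.0003, -0.0002] [0.0001, -0.0003, 0.0001]
(np.float64(571.1275771524316), np.float64(-130.7279090116524), np.float64(84.13634782856474), -0.6, 3) [-0.0088, -0.0003, 0.0126] [0.0001, -0.017, 0.0001]
(np.float64(571.0841972184027), np.float64(-135.43502681879522), np.float64(72.98718236045808), -0.6, 0) [-0.0161, -0.0003, 0.0258] [0.0001, -0.0336, 0.0001]
(np.float64(571.0570733368527), np.float64(-138.01825363308294), np.float64(64.4622696919537), -0.6, 0) [-0.0205, -0.0003, 0.0361] [0.0001, -0.0336, 0.0001]
(np.float64(571.0346713019318), np.float64(-140.15178076840687), np.float64(55.81384447446361), -0.6, 0) [-0.0243, -0.0003, 0.0466] [0.0001, -0.0336, 0.0001]
(np.float64(571.0223907202169), np.float64(-141.3213599793465), np.float64(49.991303644402116), -0.6, 0) [-0.0265, -0.0003, 0.0537] [0.0001, -0.0336, 0.0001]
(np.float64(571.0122512588179), np.float64(-142.2870229697329), np.float64(44.131492023079005), -0.6, 0) [-0.0285, -0.0003, 0.0608] [0.0001, -0.0336, 0.0001]
(np.float64(571.0042652711064), np.float64(-143.04759322796124), np.float64(38.24154888832007), -0.6, 0) [-0.0302, -0.0003, 0.068] [0.0001, -0.0336, 0.0001]
(np.float64(570.9984424867786), np.float64(-143.60214411632876), np.float64(32.328650228558836), -0.6, 0) [-0.0317, -0.0003, 0.0753] [0.0001, -0.0336, 0.0001]
(np.float64(570.9947900000001), np.float64(-143.95), np.float64(26.4), -0.6, 0) [-0.0329, -0.0003, 0.0826] [0.0001, -0.0336, 0.0001]
```

View pics/last.png

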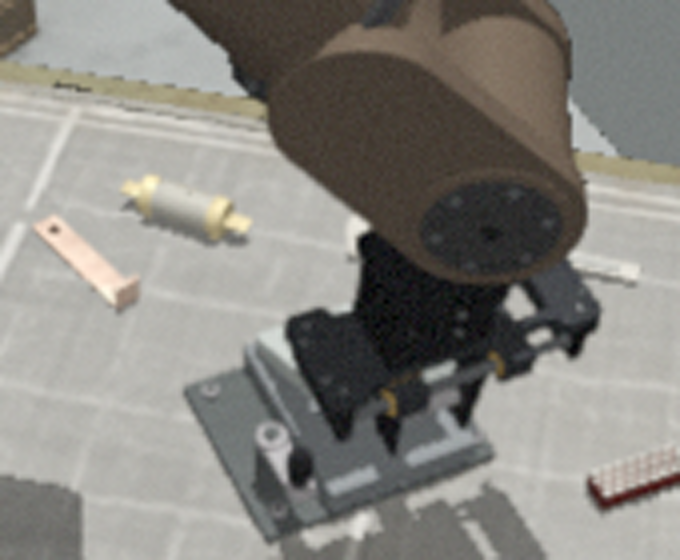

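The crop shows the plate leaning at about 24° with its far edge on the fixture. The gripper is over the -y end and the clamp at (275,450) is untouched. Lowering over the pins now.

Request:
{"method": "move_arm", "body": {"steps": [{"delta_pos":[-0.0088,0,0.0126],"rot":[0,-0.017,0]},{"delta_pos":[-0.0161,0,0.0258],"rot":[0,-0.0336,0]},{"delta_pos":[-0.0205,0,0.0361],"rot":[0,-0.0336,0]},{"delta_pos":[-0.0243,0,0.0466],"rot":[0,-0.0336,0]},{"delta_pos":[-0.0265,0,0.0537],"rot":[0,-0.0336,0]},{"delta_pos":[-0.0285,0,0.0608],"rot":[0,-0.0336,0]},{"delta_pos":[-0.0302,0,0.068],"rot":[0,-0.0336,0]},{"delta_pos":[-0.0317,0,0.0753],"rot":[0,-0.0336,0]},{"delta_pos":[-0.0329,0,0.0826],"rot":[0,-0.0336,0]},{"delta_pos":[-0.0329,0,0.0826],"rot":[0,-0.0336,0]}]}}

```text
time: 15.3
ee_pos: [570.9, -144.2, 25.7]
tcp_rot: [0.711, 0.703, -0.0, 0.0]
ft_force: [0.3, -1.3, -1.6]
finger_gap: 0.482
gripper_force: 15.0
```

```bash
cat > chk.py <<'E'
from arc import *
for n in("top","scene"):
    for _ in range(2): p,d=arm.get_image(n)
    cv2.imwrite(f"pics/{n}_k.png",p[...,::-1]); P=cloud(n,d); Q=P[np.isfinite(P[...,0])]
    k=(abs(Q[:,0]-572)<42)&(Q[:,1]>-100)&(Q[:,1]<22)&(Q[:,2]>28)&(Q[:,2]<60)
    q=Q[k]; b=[(y,int(s.sum()),np.percentile(q[s][:,2],75).round(1)) for y in range(-100,22,15) if (s:=(q[:,1]>=y)&(q[:,1]<y+15)).sum()>8]; print(n,b)
s=arm.sense(); print(s["ee_pos"].round(2),s["ft_force"].round(1),s["ft_torque"].round(2),s["gripper_force"])
E
python3 chk.py; python3 -c "
from arc import *
plan([way(0,0)])"
```

```text
top [(-70, 35, np.float64(46.7)), (-55, 144, np.float64(44.7)), (-40, 159, np.float64(44.0)), (-25, 225, np.float64(44.4)), (-10, 280, np.float64(44.5)), (5, 285, np.float64(43.8)), (20, 38, np.float64(43.9))]
scene [(-55, 12, np.float64(45.5)), (-40, 58, np.float64(43.9)), (-25, 71, np.float64(43.7)), (-10, 68, np.float64(43.6)), (5, 105, np.float64(42.8)), (20, 17, np.float64(44.7))]
[ 570.96 -144.13   26.26] [ 0.4 -0.5 -0.9] [-0.13  0.05 -0.02] 14.999892264604568
now t=15.50 [ 571.  -144.1   26.3] gap 45.9 q [-0.36  0.7   1.81 -0.    0.63 -0.35]
(np.float64(570.9947900000001), np.float64(-143.95), np.float64(26.4), -0.6, 0) [0.0002, 0.0, -0.0002] [-0.0, 0.0003, 0.0002]
```

The plate reads flat at 44 mm, with no residual force. I release it and retreat.

Request:
{"method": "move_arm", "body": {"steps": [{"delta_pos":[0,0,0],"rot":[0,0,0]},{"delta_pos":[0,0,0],"rot":[0,0,0]},{"delta_pos":[0,0,0],"rot":[0,0,0]},{"delta_pos":[0,0,-0.05],"rot":[0,0,0]},{"delta_pos":[0,0,-0.1],"rot":[0,0,0]},{"delta_pos":[0,0,-0.16],"rot":[0,0,0]},{"delta_pos":[0.3,0,-0.16],"rot":[0,0,0]},{"delta_pos":[0.3,0,-0.16],"rot":[0,0,0]},{"delta_pos":[0.3,0,-0.16],"rot":[0,0,0]},{"delta_pos":[0.3,0,-0.16],"rot":[0,0,0]}], "gripper": 0.45}}

```text
time: 16.75
ee_pos: [573.1, 98.1, 154.1]
tcp_rot: [0.71, 0.704, -0.0, 0.001]
ft_force: [1.2, -0.4, 0.5]
finger_gap: 0.729
gripper_force: 0.0
```

```bash
python3 chk.py; python3 - <<'E'
from e import *
p=cv2.imread("pics/top_k.png"); cv2.imwrite("pics/c6.png",cv2.resize(p[140:250,225:345],None,fx=5,fy=5,interpolation=cv2.INTER_CUBIC))
E
```

```text
top [(-100, 276, np.float64(43.6)), (-85, 278, np.float64(43.5)), (-70, 278, np.float64(43.7)), (-55, 274, np.float64(43.1)), (-40, 272, np.float64(42.9)), (-25, 282, np.float64(43.4)), (-10, 274, np.float64(43.5)), (5, 289, np.float64(43.8)), (20, 37, np.float64(44.1))]
scene [(-100, 128, np.float64(43.5)), (-85, 133, np.float64(43.2)), (-70, 123, np.float64(42.7)), (-55, 121, np.float64(43.0)), (-40, 137, np.float64(42.6)), (-25, 113, np.float64(43.3)), (-10, 126, np.float64(43.7)), (5, 120, np.float64(43.6)), (20, 16, np.float64(43.9))]
[573.24  96.56 153.89] [0.3 0.4 0.1] [-0.07  0.03  0.02] 0.0
```

View pics/c6.png

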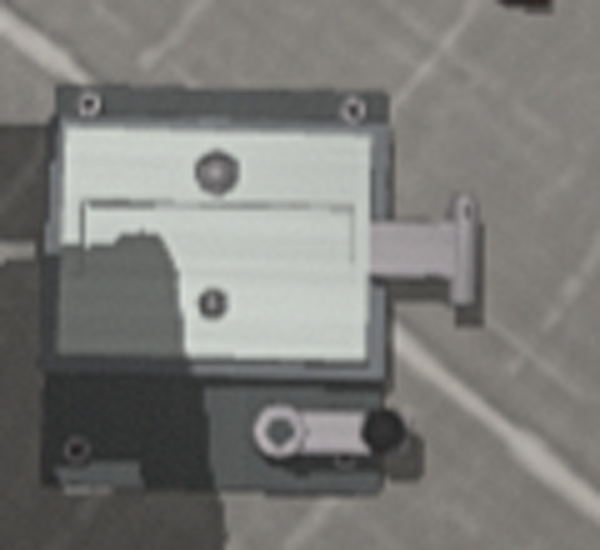

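The crop shows the plate flat with the fuse pocket up and its T-bar on the right (fixture -y) at (465,250). Both pins show in their holes at (217,172) and (212,303), and the clamp arm is clear with its knob at (382,430). Now I bring the clamp back.

```bash
python3 - <<'E'
from p import *
plan([(490.6,-110.2,150,41),(490.6,-110.2,67,41)])
E
```

```text
now t=16.95 [573.2  96.6 153.9] gap 69.2 q [ 0.05  0.51  1.74 -0.    0.89  0.06]
(490.6, -110.2, 150, 41) [-0.2593, -0.1012, 0.0052] [-0.0001, 0.0004, -0.2303]
(490.6, -110.2, 67, 41) [-0.2591, -0.1013, 0.1089] [-0.0001, 0.0004, -0.2303]
```

Request:
{"method": "move_arm", "body": {"steps": [{"delta_pos":[-0.259,-0.101,0.005],"rot":[0,0,-0.23]},{"delta_pos":[-0.259,-0.101,0.005],"rot":[0,0,-0.23]},{"delta_pos":[-0.259,-0.101,0.005],"rot":[0,0,-0.23]},{"delta_pos":[-0.259,-0.101,0.005],"rot":[0,0,-0.23]},{"delta_pos":[-0.259,-0.101,0.005],"rot":[0,0,-0.23]},{"delta_pos":[-0.259,-0.101,0.005],"rot":[0,0,-0.23]},{"delta_pos":[-0.259,-0.101,0.005],"rot":[0,0,-0.23]}], "gripper": -0.24}}

```text
time: 17.82
ee_pos: [490.8, -110.1, 150.1]
tcp_rot: [0.417, 0.909, -0.001, 0.0]
ft_force: [0.3, -0.2, 0.9]
finger_gap: 0.381
gripper_force: 0.0
```

```bash
python3 - <<'E'
from p import *
for _ in range(3): arm.get_image("top")
plan([(490.6,-110.2,67,41)])
E
```

```text
now t=17.98 [ 490.8 -109.8  150.1] gap 36.2 q [-0.35  0.42  1.94 -0.    0.79 -1.06]
(490.6, -110.2, 67, 41) [-0.0001, -0.0004, 0.1038] [-0.0002, 0.0003, -0.0008]
```

Request:
{"method": "move_arm", "body": {"steps": [{"delta_pos":[0,0,0.04],"rot":[0,0,0]},{"delta_pos":[0,0,0.08],"rot":[0,0,0]},{"delta_pos":[0,0,0.104],"rot":[0,0,0]},{"delta_pos":[0,0,0.104],"rot":[0,0,0]},{"delta_pos":[0,0,0.104],"rot":[0,0,0]}]}}

```text
time: 18.6
ee_pos: [490.9, -110.4, 67.5]
tcp_rot: [0.416, 0.909, -0.0, 0.001]
ft_force: [-0.5, -0.0, -0.3]
finger_gap: 0.382
gripper_force: 0.0
```

Request:
{"method": "move_arm", "body": {"steps": [{"delta_pos":[0,0,0],"rot":[0,0,0]},{"delta_pos":[0,0,0],"rot":[0,0,0]},{"delta_pos":[0,0,0],"rot":[0,0,0]}], "gripper": -0.55}}

```text
time: 18.98
ee_pos: [491.2, -110.4, 67.4]
tcp_rot: [0.416, 0.909, -0.0, 0.001]
ft_force: [4.1, 6.0, 2.6]
finger_gap: 0.229
gripper_force: 3.4
```

```bash
python3 - <<'E'
from p import *
piv=np.array([490.8,-68.3]); s=arm.sense(); print(s["ft_force"],s["gripper_force"])
plan([(*(piv+42*np.array([np.cos(f),-np.sin(f)])).round(1),67,41) for f in (1.4,1.2,1,.8,.6,.4,.2,.08,-0.04)])
E
```

```text
[4.06806846 5.95590859 2.57867814] 3.4290507809964765
now t=18.98 [ 491.2 -110.4   67.4] gap 21.7 q [-0.35  0.55  2.   -0.    0.59 -1.06]
(np.float64(497.9), np.float64(-109.7), 67, 41) [-0.0048, 0.0069, 0.0006] [0.0002, 0.0007, -0.0011]
(np.float64(506.0), np.float64(-107.4), 67, 41) [-0.0092, 0.0165, 0.0006] [0.0002, 0.0007, -0.0011]
(np.float64(513.5), np.float64(-103.6), 67, 41) [-0.0118, 0.0267, 0.0006] [0.0002, 0.0007, -0.0011]
(np.float64(520.1), np.float64(-98.4), 67, 41) [-0.0122, 0.0372, 0.0006] [0.0002, 0.0007, -0.0011]
(np.float64(525.5), np.float64(-92.0), 67, 41) [-0.0106, 0.0475, 0.0006] [0.0002, 0.0007, -0.0011]
(np.float64(529.5), np.float64(-84.7), 67, 41) [-0.0069, 0.0573, 0.0006] [0.0002, 0.0007, -0.0011]
(np.float64(532.0), np.float64(-76.6), 67, 41) [-0.0013, 0.0662, 0.0006] [0.0002, 0.0007, -0.0011]
(np.float64(532.7), np.float64(-71.7), 67, 41) [0.0027, 0.0709, 0.0006] [0.0002, 0.0007, -0.0011]
(np.float64(532.8), np.float64(-66.6), 67, 41) [0.0075, 0.0752, 0.0006] [0.0002, 0.0007, -0.0011]
```

Request:
{"method": "move_arm", "body": {"steps": [{"delta_pos":[-0.0048,0.0069,0],"rot":[0,0,0]},{"delta_pos":[-0.0092,0.0165,0],"rot":[0,0,0]},{"delta_pos":[-0.0118,0.0267,0],"rot":[0,0,0]},{"delta_pos":[-0.0122,0.0372,0],"rot":[0,0,0]},{"delta_pos":[-0.0106,0.0475,0],"rot":[0,0,0]},{"delta_pos":[-0.0069,0.0573,0],"rot":[0,0,0]},{"delta_pos":[-0.0013,0.0662,0],"rot":[0,0,0]},{"delta_pos":[0.0027,0.0709,0],"rot":[0,0,0]},{"delta_pos":[0.0065,0.0745,0],"rot":[0,0,0]},{"delta_pos":[0.0065,0.0745,0],"rot":[0,0,0]}]}}

```text
time: 20.23
ee_pos: [532.2, -67.3, 66.9]
tcp_rot: [0.416, 0.909, -0.0, 0.0]
ft_force: [0.1, 0.0, 0.4]
finger_gap: 0.223
gripper_force: 0.0
```

Request:
{"method": "move_arm", "body": {"steps": [{"delta_pos":[0,0,0],"rot":[0,0,0]},{"delta_pos":[0,0,0],"rot":[0,0,0]}], "gripper": -0.35}}

```text
time: 20.48
ee_pos: [532.2, -67.8, 66.9]
tcp_rot: [0.416, 0.909, -0.001, 0.0]
ft_force: [0.4, -1.1, -0.6]
finger_gap: 0.315
gripper_force: 0.0
```

Request:
{"method": "move_arm", "body": {"steps": [{"delta_pos":[0,0,-0.04],"rot":[0,0,0]},{"delta_pos":[0,0,-0.1],"rot":[0,0,0]},{"delta_pos":[0,0,-0.15],"rot":[0,0,0]},{"delta_pos":[0.15,0.22,-0.15],"rot":[0,0,0]},{"delta_pos":[0.15,0.22,-0.15],"rot":[0,0,0]},{"delta_pos":[0.15,0.22,-0.15],"rot":[0,0,0]},{"delta_pos":[0.15,0.22,-0.15],"rot":[0,0,0]},{"delta_pos":[0.15,0.22,-0.15],"rot":[0,0,0]}]}}

```text
time: 21.48
ee_pos: [586.9, 139.8, 186.3]
tcp_rot: [0.415, 0.91, -0.001, 0.0]
ft_force: [0.5, -0.4, -0.5]
finger_gap: 0.324
gripper_force: 0.0
```

```bash
python3 chk.py; python3 - <<'E'
from h import *
p=cv2.imread("pics/top_k.png"); cv2.imwrite("pics/c7.png",cv2.resize(p[140:250,225:345],None,fx=5,fy=5,interpolation=cv2.INTER_CUBIC))
print(arm.sense()["time"])
E
```

```text
top [(-100, 276, np.float64(43.9)), (-85, 238, np.float64(43.6)), (-70, 263, np.float64(43.8)), (-55, 274, np.float64(43.0)), (-40, 277, np.float64(42.7)), (-25, 278, np.float64(44.0)), (-10, 282, np.float64(43.6)), (5, 285, np.float64(43.5)), (20, 36, np.float64(44.4))]
scene [(-100, 124, np.float64(43.7)), (-85, 132, np.float64(44.2)), (-70, 95, np.float64(42.7)), (-55, 95, np.float64(42.3)), (-40, 116, np.float64(42.9)), (-25, 123, np.float64(43.4)), (-10, 121, np.float64(43.3)), (5, 116, np.float64(43.6)), (20, 19, np.float64(43.6))]
[586.79 137.2  186.64] [ 0.5 -0.2  0. ] [-0.03 -0.   -0.08] 0.0
21.675
```

View pics/c7.png

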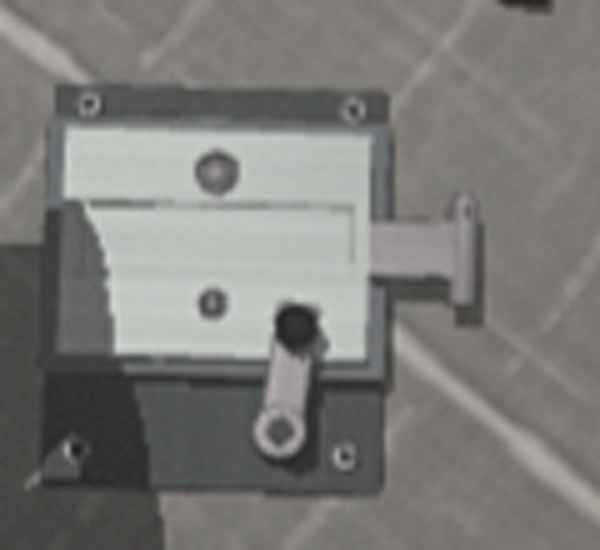

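The crop shows the arm back over the plate with its knob at (296,325) and pivot at (280,432). It is not quite on its stop, so I measure the angle.

```bash
python3 - <<'E'
from e import *
from p import plan
k=ray("top",[[296/5+225,325/5+140]],83)[0]; v=ray("top",[[280/5+225,432/5+140]],55)[0]
print(k,v,np.arctan2(-(k-v)[1],(k-v)[0])-.0105)
for n in("top","scene"):
    _,d=arm.get_image(n); P=cloud(n,d); q=P[(abs(P[...,0]-520)<40)&(abs(P[...,1]+75)<40)&(P[...,2]>74)&(P[...,2]<90)]; print(n,len(q),q.mean(0))
plan([(533,-95,150,90),(533,-95,68,90),(533,-77,68,90)])
E
```

```text
[531.68716057 -74.74636738] [490.1880766  -68.86474247] 0.13029132949224798
top 61 [532.01463901 -73.67907648  80.71114456]
scene 35 [532.33353976 -73.89706135  79.27976185]
now t=21.77 [586.9 137.2 186.7] gap 30.6 q [ 0.12  0.5   1.66 -0.    0.99 -0.59]
(533, -95, 150, 90) [-0.1759, -0.2405, 0.0463] [-0.0004, 0.0002, -0.2736]
(533, -95, 68, 90) [-0.1758, -0.2404, 0.1488] [-0.0004, 0.0002, -0.2736]
(533, -77, 68, 90) [-0.1587, -0.2257, 0.1488] [-0.0004, 0.0002, -0.2736]
```

The clamp is at about 0.12 rad, which is inside the limit. I push it the rest of the way for margin.

Request:
{"method": "move_arm", "body": {"steps": [{"delta_pos":[-0.155,-0.2225,0.0463],"rot":[0,0,-0.2736]},{"delta_pos":[-0.155,-0.2225,0.0463],"rot":[0,0,-0.2736]},{"delta_pos":[-0.155,-0.2225,0.0463],"rot":[0,0,-0.2736]},{"delta_pos":[-0.155,-0.2225,0.0463],"rot":[0,0,-0.2736]},{"delta_pos":[-0.155,-0.2225,0.0463],"rot":[0,0,-0.2736]},{"delta_pos":[-0.155,-0.2225,0.0463],"rot":[0,0,-0.2736]},{"delta_pos":[-0.155,-0.2225,0.0463],"rot":[0,0,-0.2736]}]}}

```text
time: 22.65
ee_pos: [533.3, -71.9, 150.0]
tcp_rot: [0.001, 1.0, -0.001, 0.0]
ft_force: [-0.4, 0.6, 0.0]
finger_gap: 0.326
gripper_force: 0.0
```

```bash
python3 - <<'E'
from p import *
for _ in range(3): arm.get_image("top")
plan([(532.3,-73,68,90),(532.6,-68,68,90),(532.6,-62.5,68,90)])
E
```

```text
now t=22.80 [533.4 -71.6 149.9] gap 30.8 q [-0.26  0.46  1.85 -0.    0.83 -1.83]
(532.3, -73, 68, 90) [0.0014, -0.0017, 0.1024] [-0.0004, 0.0001, 0.0002]
(532.6, -68, 68, 90) [0.001, 0.0046, 0.1024] [-0.0004, 0.0001, 0.0002]
(532.6, -62.5, 68, 90) [0.001, 0.0114, 0.1024] [-0.0004, 0.0001, 0.0002]
```

Request:
{"method": "move_arm", "body": {"steps": [{"delta_pos":[0.0014,-0.0017,0.05],"rot":[0,0,0]},{"delta_pos":[0.0014,-0.0017,0.09],"rot":[0,0,0]},{"delta_pos":[0.0014,-0.0017,0.1024],"rot":[0,0,0]},{"delta_pos":[0.0014,-0.0017,0.1024],"rot":[0,0,0]},{"delta_pos":[0.001,0.0046,0.1024],"rot":[0,0,0]},{"delta_pos":[0.001,0.008,0.1024],"rot":[0,0,0]},{"delta_pos":[0.001,0.011,0.1024],"rot":[0,0,0]},{"delta_pos":[0.001,0.011,0.1024],"rot":[0,0,0]}]}}

```text
time: 23.8
ee_pos: [532.6, -63.1, 68.2]
tcp_rot: [-0.001, 1.0, -0.001, 0.0]
ft_force: [-0.3, -0.9, 0.4]
finger_gap: 0.325
gripper_force: 0.1
```

Request:
{"method": "move_arm", "body": {"steps": [{"delta_pos":[0,-0.003,0],"rot":[0,0,0]},{"delta_pos":[0,-0.003,-0.04],"rot":[0,0,0]},{"delta_pos":[0,-0.003,-0.1],"rot":[0,0,0]},{"delta_pos":[0,-0.003,-0.15],"rot":[0,0,0]},{"delta_pos":[0,0.25,-0.15],"rot":[0,0,0]},{"delta_pos":[0,0.25,-0.15],"rot":[0,0,0]},{"delta_pos":[0,0.25,-0.15],"rot":[0,0,0]},{"delta_pos":[0,0.25,-0.15],"rot":[0,0,0]},{"delta_pos":[0,0.25,-0.15],"rot":[0,0,0]}]}}

```text
time: 24.92
ee_pos: [532.1, 137.2, 187.5]
tcp_rot: [-0.002, 1.0, -0.001, -0.0]
ft_force: [0.1, -0.1, 0.8]
finger_gap: 0.32
gripper_force: 0.0
```

```bash
python3 chk.py; python3 - <<'E'
from e import *
for n in("top","scene"):
    _,d=arm.get_image(n); P=cloud(n,d); q=P[(abs(P[...,0]-520)<40)&(abs(P[...,1]+75)<40)&(P[...,2]>74)&(P[...,2]<90)]; print(n,len(q),q.mean(0))
    T=np.array(arm.camera_info(n)["world_from_camera"])
    for w in("fuse","busbar","plug"): r=arm.look_for(n,w); print(w,[((T@np.append(o["xyz"],1))[:3].round(0).tolist(),round(o["conf"],2)) for o in r[:1]])
g=cv2.cvtColor(cv2.imread("pics/top_k.png"),cv2.COLOR_BGR2GRAY).astype(float)
for nm,a in dict(xp=("h",250,298,163,167,1,"top",44),ym=("v",167,210,297,301,-1,"top",44)).items():
    f,k,e=edge(g,*a); print(nm,f[0].round(4),np.polyval(f,570 if a[0]=="v" else -30).round(1),k)
E
```

```text
top [(-100, 274, np.float64(43.6)), (-85, 245, np.float64(43.4)), (-70, 258, np.float64(43.3)), (-55, 274, np.float64(43.3)), (-40, 277, np.float64(43.2)), (-25, 277, np.float64(43.6)), (-10, 290, np.float64(43.5)), (5, 280, np.float64(44.0)), (20, 38, np.float64(44.1))]
scene [(-100, 129, np.float64(43.5)), (-85, 136, np.float64(44.3)), (-70, 98, np.float64(42.6)), (-55, 90, np.float64(41.9)), (-40, 118, np.float64(43.0)), (-25, 119, np.float64(43.0)), (-10, 123, np.float64(43.2)), (5, 117, np.float64(43.1)), (20, 26, np.float64(43.8))]
[532.42 135.42 187.6 ] [0.3 0.3 0.2] [ 0.04 -0.05  0.01] 0.0
top 59 [531.98967888 -71.37115693  80.92040043]
fuse []
busbar [([459.0, 168.0, 3.0], 0.63)]
plug [([432.0, -333.0, 39.0], 0.73)]
scene 34 [532.16234249 -72.82292968  79.77973157]
fuse []
busbar [([453.0, 184.0, 4.0], 0.62)]
plug [([428.0, -349.0, 38.0], 0.58)]
xp 0.0093 619.6 38
ym 0.0001 -103.6 34
```

```bash
python3 -c "
from cell import arm
print(arm.sign_off())"
```

```text
the job is handed in; nothing more can be done
None
```

The job is handed in at about 25 s of the 72 s limit: by my last measurements the plate is seated flat on both pins with the fuse pocket up, and the clamp is back over it at roughly 0.06 rad. The arm never went near the fuse link, bus bar or service plug, although the fuse link went undetected in the final check with the arm in view.

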